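Close the controller housing and hold it down on the contact pins

ROBOT

A 6-joint arm with a two-finger parallel gripper is mounted at the origin on the work surface. World frame = base frame: x ahead of the robot, y to its left, z up, the work surface at z = 0. Lengths are in m, angles in degrees, forces in N, time in s.
With the tool pointing down it reaches from about 0.35 to 0.875 m from the base axis. Payload 4.2 kg.
Tool frame: the origin (TCP) lies between the finger pads; the fingertips stand 17 mm ahead of it and the grasp point (between the pads) lies 2 mm behind it; z points along the fingers, y is the direction in which the jaws open and shut (so a half turn about z gives the same grasp; the last joint's range is limited). The gripper opens to 87 mm and grips with 3 to 60 N. Pads are 19 mm wide; open, the fingers measure 117 mm over their backs; the gripper's body (75 mm by 190 mm) begins 51 mm behind the grasp point.
Start: joints at [-52.506, 22.042, 0.453, 0, -68.411, -14.817], TCP at [0.241, -0.577, 0.24] pointing down, gripper open.
Joint ranges: [-179.83, 179.83], [-69.29, 118.12], [-61.27, 80.66], [-181.25, 117.63], [-171.15, -9.14], [-177.46, 177.46]. Speed limits (degrees/s): [159.86, 159.86, 180, 180, 180, 180].

INTERFACE

Orientations are given as a 3x3 rotation matrix whose columns are the frame's x, y, z axes.
In Python, from station import r gives the robot as it stands.
- The arm moves only by the shell command python3 -m creep 'ROWS'. ROWS is JSON, a list of rows, each a list of 7 numbers: the opening, from 0 (shut) to 1 (fully open), then the shift along the tool's x, y, z scaled (see below), then the turn, a rotation vector about the tool's x, y, z scaled (see below). A call has 1 to 5 rows; each row is the pose to reach, as a shift and turn from the pose measured when the call began, along the tool's axes at that moment, turning the shorter way round; what a row does not reach only later rows make up. The controller multiplies each number of a shift by 300 mm and each number of a turn by 180 degrees. A row lasts 1/12 s, in which the tool goes at most 41.7 mm and 7.16 degrees, less where a joint would pass 70% of its speed; a pose out of reach is approached as far as the arm can. A call with a number of a shift or a turn outside -1 to 1 is refused whole. A call with a gripper value outside its range is refused whole. The fingers move at their own pace and stop on an object; the grip force is fixed at half the most. Time passes only in rows, so rows that repeat a pose let the fingers close. It gives the time, the measured TCP pose, the force and the opening at its end, in the units of the state.
- r.sense(): the state, without advancing time (a new reading comes with each control period).
- r.capture(name): name is "scene" or "top" or "wrist"; returns the picture (420x560x3 uint8, blue, green, red); there is no depth.
- r.camera_model(name): a dict with "mtx" (3x3 intrinsics, pixels), "R" (3x3) and "t" (3): a world point X has camera coordinates R X + t; the wrist camera has in their place "mount" (4x4, takes a point from camera to tool coordinates, whose origin is the TCP and whose axes are the flange's). Camera axes: x right, y down, z forward; pixel columns grow to the right and rows downward; lengths in m; the calibration is good to about 2 mm. A picture is of the moment at which its call begins: read the wrist's pose just before it. camera_model takes no time and is no camera call.
- r.finish_job(): hands the job in, once; it reports no verdict.
Trained networks look in the newest picture that a camera, given by its name, has taken for a name from the list of things; names that differ only in an ending like _2 or _b are one class to them, and where a whole thing is asked for, a point or a joint stands for the part that bears it (a point fixed in the world has none). Each returns a list of dicts, best first, with "score" (0 to 1); they miss things now and then, are a little off and sometimes report something else, mostly with a low value. They report only what shows in the picture. A call takes as long as a camera call. They do not tell look-alikes from the thing itself.
- r.recognise(camera, target): "rect" ([left, top, right, bottom] as shares, 0 to 1, of the picture: columns of its width, rows of its height, round what is visible of it).
- r.outline_of(camera, target): "pixels" (420x560 bool, what is visible of it) and "rect" ([left, top, right, bottom] as shares, 0 to 1, of the picture: columns of its width, rows of its height, round what is visible of it).
The state is a dict: "time_s": time; "joints": joint angles; "joint_velocities": joint speeds; "effort": joint torques, N m; "tcp_pos": TCP position; "ee_rot": TCP orientation; "wrist_force": force on the tool from outside, world axes, zero at the start; "moment": the same for the moment, N m; "gripper_width": opening from 0.0 (shut) to 1.0 (fully open).
Only numpy, scipy, OpenCV 4.12 (cv2) and the standard library are available. Lean on these libraries where they do the work, as an engineer would, in place of code of your own. Each camera call takes 0.05 s, during which the arm holds its last target.

TASK

Take the long metal cover (the one with a large and a small dowel hole) and fit it over the two dowels of the open black housing in the sprung nest, large hole on large dowel, so that it sits flat on the housing's rim. Then press cover and housing down together, fully onto the nest's stop, and keep them pressed: the program finishes while the robot is still holding the pair down. Leave the short cover, the bin, the screwdriver and the tape roll where they are.

Things in the scene. Friction and masses are not known exactly. Their poses are not given: they have to be found in the camera images.
- nest: fixed press nest: aluminium base plate 200 x 130 x 12 mm on the bench with four short guide posts (10 mm thick, up to 48 mm above the bench, 80 mm either way along x and 34 mm either way along y from the centre). The open black plastic housing half stands in its middle on springs (outside 130 x 84 mm, long side along x, its upper rim 60 mm above the bench while up, walls 5 mm, a green circuit board inside). Origin: underside centre; x along the length, z up.
- housing (a joint): how far the housing half is pressed down in the nest, m: 0 = up (sprung, at rest), 0.010 = fully down on its hard stop. It moves straight down. The spring is preloaded: beyond the weight of the housing it takes about 6 N to start it moving and about 14 N to hold it on the stop (the weight of the cover helps). Nothing latches: it rises when let go.
- rim (a point): centre of the housing half's upper rim, at rim height (60 mm above the bench when up; moves down with the housing). Axes as the nest's.
- dowel_large (a point): foot of the large steel dowel, at rim height, 48 mm along x and 24 mm along y from the rim centre. The dowel is 14 mm thick and stands 20 mm above the rim; its upper 8 mm taper to 8 mm thick.
- dowel_small (a point): foot of the small steel dowel, at rim height, at -48 mm along x and -24 mm along y from the rim centre. 8 mm thick, 20 mm above the rim; its upper 8 mm taper to 2 mm thick.
- cover: the long cover, loose, lying flat on the bench right side up, about 0.28 kg: aluminium plate 130 x 84 x 10 mm with a finned heat sink in the middle of its top, 56 mm long (x), 34 mm wide (y), 26 mm high (top 36 mm above the underside), to be gripped across its 34 mm width. Origin: centre of the plate's underside; x along the length, z up.
- hole_large (a point): centre of the cover's large dowel hole (15.5 mm wide, right through the plate) at the underside, 48 mm along x and 24 mm along y from the cover's origin.
- hole_small (a point): centre of the cover's small dowel hole (9.5 mm wide, right through) at the underside, at -48 mm along x and -24 mm along y from the cover's origin.
- short_cover: a shorter cover of another model, lying loose, not to be moved: aluminium plate 90 x 84 x 10 mm with two equal small holes and a smaller heat sink (36 x 34 x 18 mm). It and the long cover may lie in either's place. Origin: underside centre.
- parts_bin: open black parts bin 120 x 160 x 55 mm, on the far side, not to be moved. Origin: underside centre.
- screwdriver: screwdriver with a grey handle, 160 mm long, lying on the far side, not to be moved. Origin: underside, at mid-length.
- tape_roll: roll of clear tape, 84 mm wide, 22 mm high, lying flat on the far side, not to be moved. Origin: underside centre.
Mind the look-alikes: they are no part of the job. Leave any green or turquoise look-alike of the cover alone.

How it is judged:
By the outcome, as a careful person would: the job done as asked, in the order asked, and still so for the second after the job is handed in, while the arm keeps its last pose, push and grip.
It also fails if it takes over 38 s, if anything falls off the work surface, if the arm or the gripper's body presses on something with over 40 N, if the wrist force passes 120 N, or if a joint passes its speed limit or range.

## Working session

There is one attempt and no reset: what is moved stays moved. The work goes in short steps, Python scripts to look and compute and a shell command to move; the robot and the scene stay as the last step left them, time stands still between calls to the robot, and variables do not carry over. Pictures are saved under pics/ and viewed, and the job is handed in when it is done.

```bash
ls; mkdir -p pics; python3 - <<'E'
from station import r
import cv2
print(r.sense())
for n in("scene","top"):
    im=r.capture(n); cv2.imwrite(f"pics/{n}0.png",im)
    print(n,r.camera_model(n))
    for t in("cover","short_cover","nest"):
        for d in r.recognise(n,t)[:3]: print(n,t,d)
print(r.camera_model("wrist"))
E
```

```text
pics
{'time_s': 0.0, 'joints': array([-5.25065239e+01,  2.20889491e+01,  3.81399718e-01, -2.99725268e-02,
       -6.84106824e+01, -1.48184879e+01]), 'joint_velocities': array([-0.00051851, -0.10647877, -0.00241876, -0.06923342, -0.04780982,
        0.09639167]), 'effort': array([-1.23400398e-03, -3.90667498e+01,  1.87402654e+01,  4.21993107e+00,
        1.10889706e-02, -1.89799180e-04]), 'tcp_pos': array([ 0.24076991, -0.57615925,  0.23848717]), 'ee_rot': array([[-9.22780818e-01, -3.85324285e-01, -8.70047293e-04],
       [-3.85325262e-01,  9.22778795e-01,  1.93328568e-03],
       [ 5.79192695e-05,  2.11925015e-03, -9.99997753e-01]]), 'wrist_force': array([ 0.3255996 , -0.51982214,  0.50764875]), 'moment': array([-0.04008126,  0.0043304 ,  0.02941937]), 'gripper_width': 1.000696850703266}
scene {'mtx': array([[502.47954161,   0.        , 276.55664092],
       [  0.        , 502.47954161, 215.37942886],
       [  0.        ,   0.        ,   1.        ]]), 'R': array([[ 0.51971836,  0.85414892, -0.0179571 ],
       [ 0.51290328, -0.32875444, -0.7930011 ],
       [-0.68324451,  0.4029269
[... 951 characters left out ...]
.6586, 0.7405, 0.7468, 0.8938], 'score': 0.64}
top short_cover {'rect': [0.5193, 0.3957, 0.5816, 0.4752], 'score': 0.73}
top nest {'rect': [0.3036, 0.431, 0.4159, 0.6302], 'score': 0.84}
{'mtx': array([[308.78184134,   0.        , 283.38199754],
       [  0.        , 308.78184134, 216.83140836],
       [  0.        ,   0.        ,   1.        ]]), 'mount': array([[ 2.47996050e-04, -9.65948333e-01, -2.58734917e-01,
         7.03439478e-02],
       [ 9.99999959e-01,  2.01724487e-04,  2.05386303e-04,
         6.30623111e-04],
       [-1.46199389e-04, -2.58734957e-01,  9.65948343e-01,
        -1.45560768e-01],
       [ 0.00000000e+00,  0.00000000e+00,  0.00000000e+00,
         1.00000000e+00]])}
```

View pics/scene0.png

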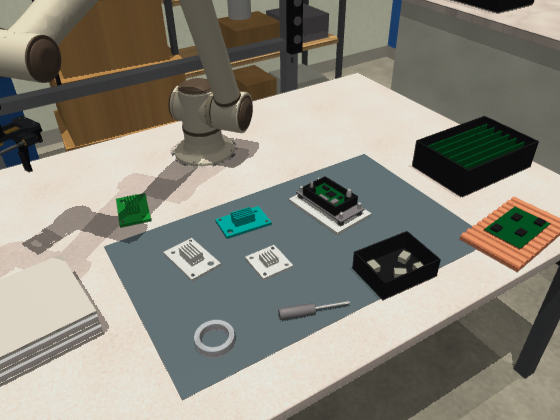

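View pics/top0.png

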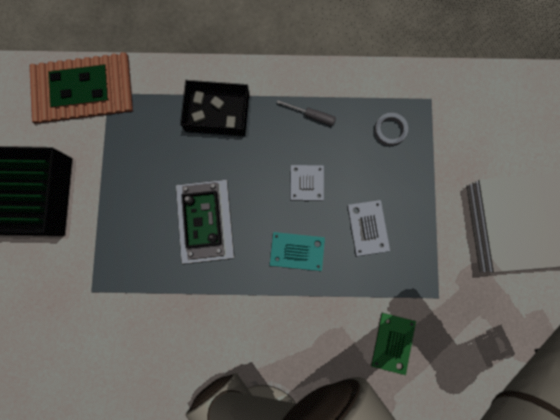

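```bash
cat > h.py <<'E'
import numpy as np, cv2
from station import r
def ray_plane(n,uv,z):
    m=r.camera_model(n); K=m["mtx"];R=m["R"];t=m["t"]
    uv=np.atleast_2d(uv).astype(float); p=np.c_[uv,np.ones(len(uv))]@np.linalg.inv(K).T
    C=-R.T@t; d=p@R; s=(z-C[2])/d[:,2]; return C+d*s[:,None]
def wcam(s):
    m=r.camera_model("wrist"); M=m["mount"]; R=s["ee_rot"]@M[:3,:3]; t=s["tcp_pos"]+s["ee_rot"]@M[:3,3]
    return m["mtx"],R,t
def wplane(s,uv,z):
    K,R,C=wcam(s); uv=np.atleast_2d(uv).astype(float); d=np.c_[uv,np.ones(len(uv))]@np.linalg.inv(K).T@R.T
    q=(z-C[2])/d[:,2]; return C+d*q[:,None]
def wproj(s,X):
    K,R,C=wcam(s); c=(np.atleast_2d(X)-C)@R; p=c@K.T; return p[:,:2]/p[:,2:]
E
python3 - <<'E'
from h import *
im=cv2.imread("pics/top0.png")
a=cv2.resize(im[190:265,335:405],None,fx=5,fy=5,interpolation=3)[:375,:350]
b=cv2.resize(im[170:270,165:245],None,fx=4,fy=4,interpolation=3)
cv2.imwrite("pics/z0.png",np.hstack([np.pad(a,((0,25),(0,0),(0,0))),b]))
for d in r.outline_of("top","cover"):
    ys,xs=np.nonzero(d["pixels"]); P=ray_plane("top",np.c_[xs,ys],.01)[:,:2]*1000
    print(d["score"],xs.mean(),ys.mean(),cv2.minAreaRect(P.astype(np.float32)))
for d in r.outline_of("top","nest"):
    ys,xs=np.nonzero(d["pixels"]); P=ray_plane("top",np.c_[xs,ys],.012)[:,:2]*1000
    print("nest",d["score"],xs.mean(),ys.mean(),cv2.minAreaRect(P.astype(np.float32)))
E
```

```text
0.98 368.41751042287075 228.24300178677785 ((482.31109619140625, -256.0621337890625), (129.90582275390625, 85.7747802734375), 9.217543601989746)
0.83 393.2892561983471 343.81040350024307 ((202.10751342773438, -313.698486328125), (89.58180236816406, 134.00538635253906), 75.98208618164062)
0.68 296.56370656370655 251.39492553778268 ((419.27069091796875, -77.4253921508789), (134.61041259765625, 86.806884765625), 85.26702880859375)
```

View pics/z0.png

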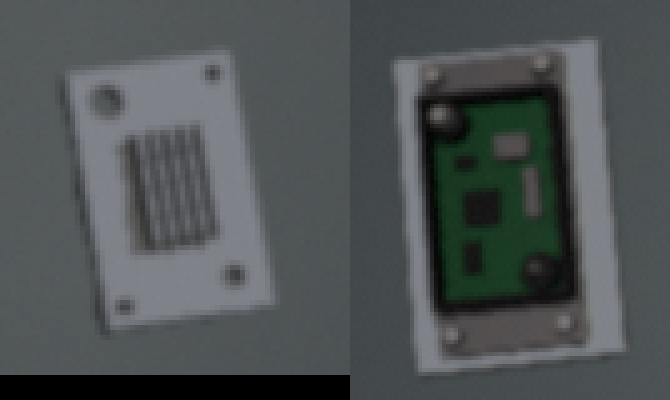

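```bash
python3 -m creep '[[1,-0.577,0.337,0,0,0,0.0744],[1,-0.577,0.337,0,0,0,0.0744],[1,-0.577,0.337,0,0,0,0.0744],[1,-0.577,0.337,0,0,0,0.0744],[1,-0.577,0.337,0,0,0,0.0744]]'
python3 - <<'E'
from h import *
s=r.sense(); R=s["ee_rot"]
d=np.array([.482,-.256,.2])-s["tcp_pos"]
a=np.deg2rad(9.2); y=np.array([-np.sin(a),np.cos(a),0])
print(s["time_s"],d@R/.3, np.rad2deg(np.arctan2(R[1,1],R[0,1]))-99.2)
E
```

```text
time_s: 0.92
tcp_pos: [0.3626, -0.4148, 0.2398]
ee_rot: [[-0.987, -0.161, 0.0], [-0.161, 0.987, -0.0], [-0.0, -0.0, -1.0]]
wrist_force: [1.0, -0.7, -0.2]
gripper_width: 1.005
0.9167 [-0.47800346  0.45813315  0.13266627] 0.08886915992039235
```

```bash
python3 -m creep '[[1,-0.478,0.458,0.133,0,0,0],[1,-0.478,0.458,0.133,0,0,0],[1,-0.478,0.458,0.133,0,0,0],[1,-0.478,0.458,0.133,0,0,0],[1,-0.478,0.458,0.133,0,0,0]]'
python3 - <<'E'
from h import *
s=r.sense(); im=r.capture("wrist"); cv2.imwrite("pics/w1.png",im)
np.save("s1.npy",s,allow_pickle=True)
print(s["time_s"],s["tcp_pos"])
for d in r.outline_of("wrist","cover"):
    ys,xs=np.nonzero(d["pixels"]); P=wplane(s,np.c_[xs,ys],.01)[:,:2]*1000
    print(d["score"],xs.mean(),ys.mean(),cv2.minAreaRect(P.astype(np.float32)))
E
```

```text
time_s: 1.33
tcp_pos: [0.4831, -0.254, 0.1999]
ee_rot: [[-0.987, -0.162, 0.001], [-0.162, 0.987, -0.0], [-0.001, -0.0, -1.0]]
wrist_force: [0.4, -0.4, -0.0]
gripper_width: 0.998
1.3333 [ 0.48308428 -0.25396601  0.19987212]
0.84 452.67002134797195 166.287790993189 ((419.1543884277344, -78.38229370117188), (136.28350830078125, 87.10100555419922), 85.43955993652344)
0.74 281.01369704004645 194.53464886825304 ((482.37152099609375, -255.8783721923828), (130.65048217773438, 84.08401489257812), 9.339559555053711)
```

View pics/w1.png

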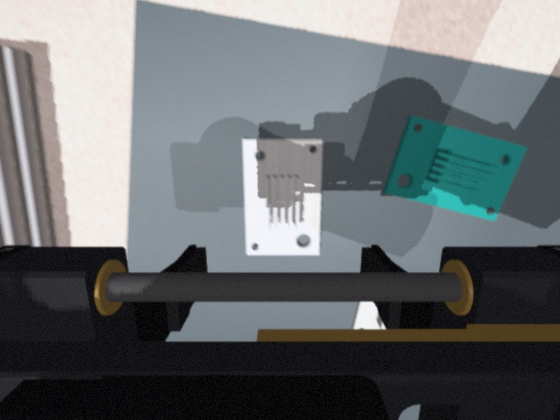

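```bash
python3 -m creep '[[1,0.0,-0.0065,0.5,0,0,0.0007],[1,0,-0.0065,0.5,0,0,0.0007],[1,0,-0.0065,0.5,0,0,0.0007],[1,0,-0.0065,0.5,0,0,0.0007],[1,0,-0.0065,0.5,0,0,0.0007]]'
python3 - <<'E'
from h import *
s=r.sense(); R=s["ee_rot"]
d=np.array([.4823,-.256,.0305])-s["tcp_pos"]
print(s["time_s"],d@R/.3, np.rad2deg(np.arctan2(R[1,1],R[0,1]))-99.3)
E
```

```text
time_s: 1.85
tcp_pos: [0.4802, -0.2533, 0.0434]
ee_rot: [[-0.986, -0.163, -0.012], [-0.164, 0.987, 0.004], [0.011, 0.006, -1.0]]
wrist_force: [-0.0, 0.7, -0.6]
gripper_width: 0.998
1.85 [-0.00601804 -0.01021242  0.04271257] 0.10782287148154523
```

```bash
python3 -m creep '[[1,-0.006,-0.0102,0.0427,0,0,0],[1,-0.006,-0.0102,0.0427,0,0,0],[1,-0.006,-0.0102,0.0427,0,0,0]]'
python3 - <<'E'
from h import *
from scipy.spatial.transform import Rotation as Ro
s=r.sense(); R=s["ee_rot"]
d=np.array([.4823,-.256,.0305])-s["tcp_pos"]
a=np.deg2rad(9.3);c,q=np.cos(a),np.sin(a); T=np.array([[-c,-q,0],[-q,c,0],[0,0,-1]])
print(s["time_s"],s["wrist_force"],d@R/.3,Ro.from_matrix(R.T@T).as_rotvec(degrees=True)/180)
E
```

```text
time_s: 2.1
tcp_pos: [0.4828, -0.2566, 0.0316]
ee_rot: [[-0.987, -0.163, -0.011], [-0.163, 0.987, 0.003], [0.011, 0.005, -1.0]]
wrist_force: [-0.3, 0.5, 1.0]
gripper_width: 0.998
2.1 [-0.25883047  0.50391454  0.95823055] [0.0013066  0.00209358 0.00370066] [ 0.00167576 -0.00336572  0.00054107]
```

```bash
python3 -m creep '[[1,0.0013,0.002,0.0037,0.0017,-0.0034,0.0005],[1,0.0013,0.002,0.0037,0.0017,-0.0034,0.0005],[0,0.0013,0.002,0.0037,0.0017,-0.0034,0.0005],[0,0.0013,0.002,0.0037,0.0017,-0.0034,0.0005],[0,0.0013,0.002,0.0037,0.0017,-0.0034,0.0005]]'
python3 -m creep '[[0,0,0,0,0,0,0],[0,0,0,0,0,0,0],[0,0,0,0,0,0,0]]'
```

```text
time_s: 2.52
tcp_pos: [0.4826, -0.2561, 0.0313]
ee_rot: [[-0.987, -0.162, 0.001], [-0.162, 0.987, -0.0], [-0.001, -0.001, -1.0]]
wrist_force: [-0.5, -0.6, 0.2]
gripper_width: 0.856
time_s: 2.77
tcp_pos: [0.4827, -0.2561, 0.0313]
ee_rot: [[-0.987, -0.162, 0.002], [-0.162, 0.987, -0.0], [-0.001, -0.001, -1.0]]
wrist_force: [0.1, -1.1, -0.1]
gripper_width: 0.627
```

```bash
python3 -m creep '[[0,0,0,0,0,0,0],[0,0,0,0,0,0,0],[0,0,0,0,0,0,0],[0,0,0,0,0,0,0],[0,0,0,0,0,0,0]]'
python3 - <<'E'
from h import *
from scipy.optimize import least_squares
im=cv2.imread("pics/top0.png")
c=im[170:270,165:245].astype(int); g=c.max(2)
# plate outline: bright/neutral vs mat
hsv=cv2.cvtColor(im[170:270,165:245],cv2.COLOR_BGR2HSV)
print(im[270-12,180],im[190,170],im[220,185],im[178,195])
for d in r.outline_of("top","nest")+r.outline_of("top","housing"):
    ys,xs=np.nonzero(d["pixels"]); print(d["score"],d["rect"],len(xs))
E
```

```text
time_s: 3.18
tcp_pos: [0.4827, -0.2561, 0.0313]
ee_rot: [[-0.987, -0.162, 0.002], [-0.162, 0.987, -0.0], [-0.001, -0.001, -1.0]]
wrist_force: [0.3, -1.0, -0.5]
gripper_width: 0.389
[81 79 75] [73 71 65] [ 9 10  9] [75 73 68]
0.73 [0.3245, 0.4426, 0.4034, 0.6181] 2764
```

```bash
python3 - <<'E'
from h import *
P=ray_plane("top",[(176.25,185),(227,180),(233.75,257.5),(182,263.25)],.012)[:,:2].astype(np.float32)*1000
print(P,cv2.minAreaRect(P),P.mean(0))
D=ray_plane("top",[(187.5,198),(213.75,236)],.08)*1000; print(D,D.mean(0),D[0]-D[1])
v=D[0]-D[1];print(np.rad2deg(np.arctan2(v[1],v[0])-np.arctan2(24,48)),np.hypot(*v[:2]))
E
```

```text
[[582.14185  231.60641 ]
 [597.424    102.909355]
 [401.20227   78.704185]
 [384.84314  206.26079 ]] ((491.7326354980469, 154.68292236328125), (198.92002868652344, 129.5955352783203), 7.308287620544434) [491.40283 154.8702 ]
[[536.94835304 184.60003617  80.        ]
 [448.05461169 118.70874161  80.        ]] [492.50148237 151.65438889  80.        ] [88.89374135 65.89129455  0.        ]
9.982144691463807 110.65152483403315
```

```bash
python3 -m creep '[[0,0,0,-0.5,0,0,0],[0,0,0,-0.5,0,0,0],[0,0,0,-0.5,0,0,0],[0,0,0,-0.5,0,0,0],[0,0,0,-0.5,0,0,0]]'
```

```text
time_s: 3.7
tcp_pos: [0.4857, -0.2571, 0.1877]
ee_rot: [[-0.987, -0.163, 0.014], [-0.163, 0.987, -0.004], [-0.013, -0.007, -1.0]]
wrist_force: [1.6, -0.9, -1.2]
gripper_width: 0.382
```

```bash
python3 -m creep '[[0,-0.4,0.6,-0.08,0.002,-0.0035,0.011],[0,-0.4,0.6,-0.08,0.002,-0.0035,0.011],[0,-0.4,0.6,-0.08,0.002,-0.0035,0.011],[0,-0.4,0.6,-0.08,0.002,-0.0035,0.011],[0,-0.4,0.6,-0.08,0.002,-0.0035,0.011]]'
python3 - <<'E'
from h import *
from scipy.spatial.transform import Rotation as Ro
s=r.sense(); R=s["ee_rot"]
d=np.array([.61,.165,.21])-s["tcp_pos"]
a=np.deg2rad(7.3);c,q=np.cos(a),np.sin(a); T=np.array([[-c,-q,0],[-q,c,0],[0,0,-1]])
print(s["time_s"],s["wrist_force"],d@R/.3,Ro.from_matrix(R.T@T).as_rotvec(degrees=True)/180)
E
```

```text
time_s: 4.12
tcp_pos: [0.5693, -0.0674, 0.2094]
ee_rot: [[-0.992, -0.128, 0.023], [-0.128, 0.992, -0.009], [-0.021, -0.011, -1.0]]
wrist_force: [1.0, -0.2, -2.1]
gripper_width: 0.388
4.1167 [ 0.9949216  -0.21498847 -2.10569828] [-0.23377987  0.75088536 -0.00567695] [-0.00364908  0.00677073  0.0003516 ]
```

```bash
python3 -m creep '[[0,-0.234,0.751,-0.005,-0.0036,0.0068,0],[0,-0.234,0.751,-0.005,-0.0036,0.0068,0],[0,-0.234,0.751,-0.005,-0.0036,0.0068,0],[0,-0.234,0.751,-0.005,-0.0036,0.0068,0],[0,-0.234,0.751,-0.005,-0.0036,0.0068,0]]'
python3 -m creep '[[0,-0.03,0.1,0,0,0,0],[0,-0.03,0.1,0,0,0,0],[0,-0.03,0.1,0,0,0,0]]'
python3 - <<'E'
from h import *
from scipy.spatial.transform import Rotation as Ro
s=r.sense(); im=r.capture("wrist"); cv2.imwrite("pics/w2.png",im)
np.save("s2.npy",s,allow_pickle=True)
print(s["tcp_pos"],s["ee_rot"],s["wrist_force"])
E
```

```text
time_s: 4.53
tcp_pos: [0.6041, 0.138, 0.2081]
ee_rot: [[-0.992, -0.128, -0.003], [-0.128, 0.992, -0.001], [0.003, -0.0, -1.0]]
wrist_force: [1.2, 0.1, -3.0]
gripper_width: 0.391
time_s: 4.78
tcp_pos: [0.6081, 0.1708, 0.2055]
ee_rot: [[-0.991, -0.131, -0.007], [-0.131, 0.991, -0.002], [0.008, -0.001, -1.0]]
wrist_force: [0.0, -0.3, -3.2]
gripper_width: 0.39
[0.60812471 0.17078148 0.20547766] [[-0.99141065 -0.13057471 -0.00742787]
 [-0.13056213  0.99143779 -0.00215567]
 [ 0.00764575 -0.00116736 -0.99997009]] [ 0.03341708 -0.28665767 -3.17106221]
```

View pics/w2.png

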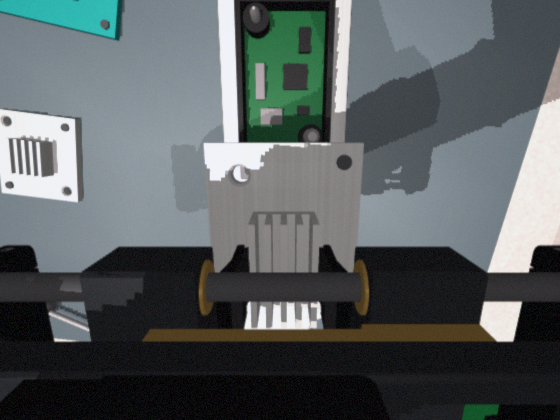

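```bash
python3 - <<'E'
import cv2
im=cv2.imread("pics/w2.png")
cv2.imwrite("pics/z2.png",cv2.resize(im[0:200,190:370],None,fx=3,fy=3,interpolation=3))
E
```

```text
(no output)
```

View pics/z2.png

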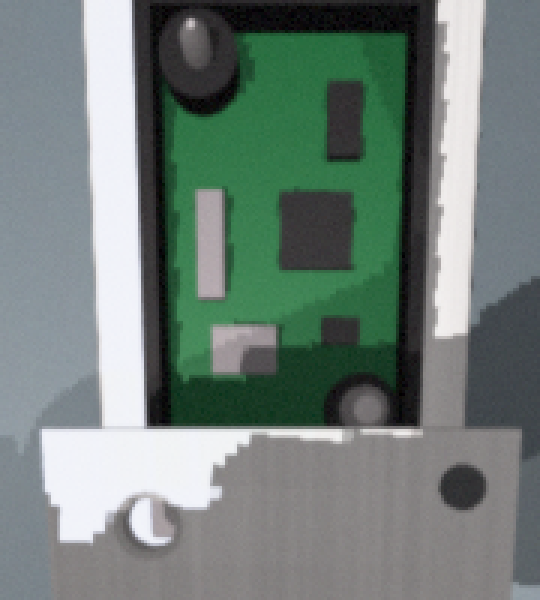

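```bash
cat >> h.py <<'E'
from scipy.spatial.transform import Rotation as Ro
def Tm(deg):
    a=np.deg2rad(deg);c,q=np.cos(a),np.sin(a); return np.array([[-c,-q,0],[-q,c,0],[0,0,-1]])
def go(p,deg):
    s=r.sense();R=s["ee_rot"]; print(round(s["time_s"],2),"shift",np.round((np.array(p)-s["tcp_pos"])@R/.3,4),"turn",np.round(Ro.from_matrix(R.T@Tm(deg)).as_rotvec(degrees=True)/180,5),"F",np.round(s["wrist_force"],1),"M",np.round(s["moment"],2))
def ld(n): return np.load(n,allow_pickle=True).item()
E
python3 - <<'E'
from h import *
s=ld("s2.npy")
D=np.vstack([wplane(s,(311,135),.08),wplane(s,(253.3,7.3),.08)])*1000
v=D[0]-D[1];print(D,D.mean(0),np.rad2deg(np.arctan2(v[1],v[0])-np.arctan2(24,48)),np.hypot(*v[:2]))
h=wplane(s,(240,173.3),s["tcp_pos"][2]-.0213)[0]
# in tool coords
print("hole tool",s["ee_rot"].T@(h-s["tcp_pos"])*1000)
E
```

```text
[[534.81590692 185.36559756  80.        ]
 [446.37800865 126.57150694  80.        ]] [490.59695779 155.96855225  80.        ] 7.051167493954728 106.19796110260188
hole tool [ 50.06495036 -22.80622602  21.71005641]
```

```bash
python3 - <<'E'
from h import *
T=Tm(7.1); p=np.array([.44638,.12657,0])-T@np.array([.05006,-.0228,0]); print(p)
go([p[0],p[1],.135],7.1)
E
```

```text
[0.49323802 0.15538266 0.        ]
4.83 shift [0.3841 0.0034 0.2392] turn [-0.00044 -0.00234  0.00174] F [ 0.3 -0.2 -2.4] M [-0.06 -0.01 -0.01]
```

```bash
python3 -m creep '[[0,0.384,0.0034,0.05,-0.0004,-0.0023,0.0017],[0,0.384,0.0034,0.1,-0.0004,-0.0023,0.0017],[0,0.384,0.0034,0.239,-0.0004,-0.0023,0.0017],[0,0.384,0.0034,0.239,-0.0004,-0.0023,0.0017],[0,0.384,0.0034,0.239,-0.0004,-0.0023,0.0017]]'
python3 - <<'E'
from h import *
go([.4932,.1554,.135],7.1)
E
```

```text
time_s: 5.25
tcp_pos: [0.4867, 0.1512, 0.1307]
ee_rot: [[-0.993, -0.121, -0.012], [-0.121, 0.993, -0.005], [0.012, -0.004, -1.0]]
wrist_force: [-0.2, -1.1, -3.4]
gripper_width: 0.386
5.25 shift [-0.023   0.0111 -0.0146] turn [-0.00127 -0.0039  -0.00084] F [-0.2 -1.1 -3.4] M [-0.08  0.12 -0.01]
```

```bash
python3 -m creep '[[0,-0.023,0.0111,-0.0146,-0.0013,-0.0039,-0.0008],[0,-0.023,0.0111,-0.0146,-0.0013,-0.0039,-0.0008],[0,-0.023,0.0111,-0.0146,-0.0013,-0.0039,-0.0008],[0,-0.023,0.0111,-0.0146,-0.0013,-0.0039,-0.0008]]'
python3 - <<'E'
from h import *
go([.4932,.1554,.135],7.1)
s=r.sense(); im=r.capture("wrist"); cv2.imwrite("pics/w3.png",im); np.save("s3.npy",s,allow_pickle=True)
sc=r.capture("scene"); cv2.imwrite("pics/sc3.png",sc)
a=cv2.resize(im[0:260,180:380],None,fx=2,fy=2,interpolation=3)
b=cv2.resize(sc[150:260,270:390],(380,348),interpolation=3)
cv2.imwrite("pics/z3.png",np.hstack([a,np.pad(b,((0,520-348),(0,0),(0,0)))]))
E
```

```text
time_s: 5.58
tcp_pos: [0.4947, 0.1557, 0.1361]
ee_rot: [[-0.992, -0.123, 0.002], [-0.123, 0.992, 0.002], [-0.003, 0.001, -1.0]]
wrist_force: [0.3, 0.2, -3.2]
gripper_width: 0.387
5.58 shift [ 0.0051 -0.0005  0.0035] turn [ 0.00039  0.00081 -0.0003 ] F [ 0.3  0.2 -3.2] M [ 0.   -0.    0.01]
```

View pics/z3.png

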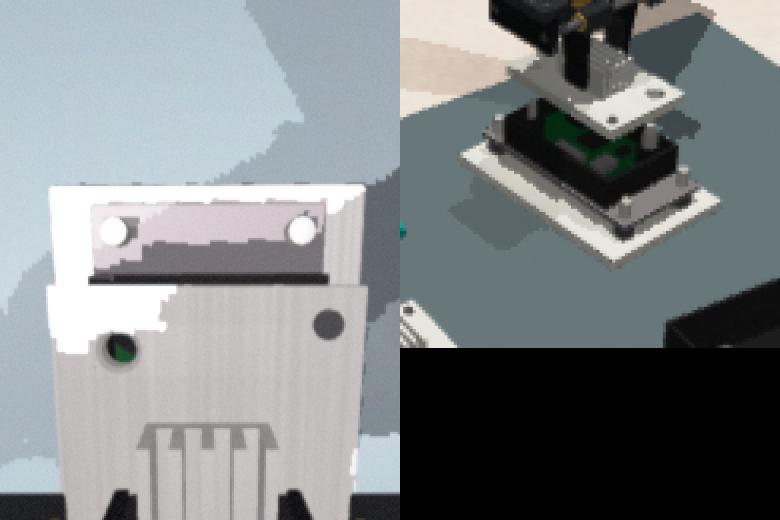

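```bash
python3 - <<'E'
from h import *
s=ld("s3.npy"); im=cv2.imread("pics/w3.png")
x0,y0=220,90
a=cv2.resize(im[90:240,190:370],None,fx=4,fy=4,interpolation=3)
print("dowel tip px",wproj(s,[[.44638,.12657,.08]]),"foot",wproj(s,[[.44638,.12657,.06]]))
cz=s["tcp_pos"][2]-.0313
for z in(.0,.01):
  print("hole",wproj(s,s["tcp_pos"]+s["ee_rot"]@np.array([.05006,-.0228,.0313-z])))
T=s["ee_rot"]
cv2.imwrite("pics/z3b.png",a)
E
```

```text
dowel tip px [[246.64439072 164.31392655]] foot [[249.83218684 161.57877401]]
hole [[242.28222574 171.25023089]]
hole [[239.90977577 173.40267705]]
```

View pics/z3b.png

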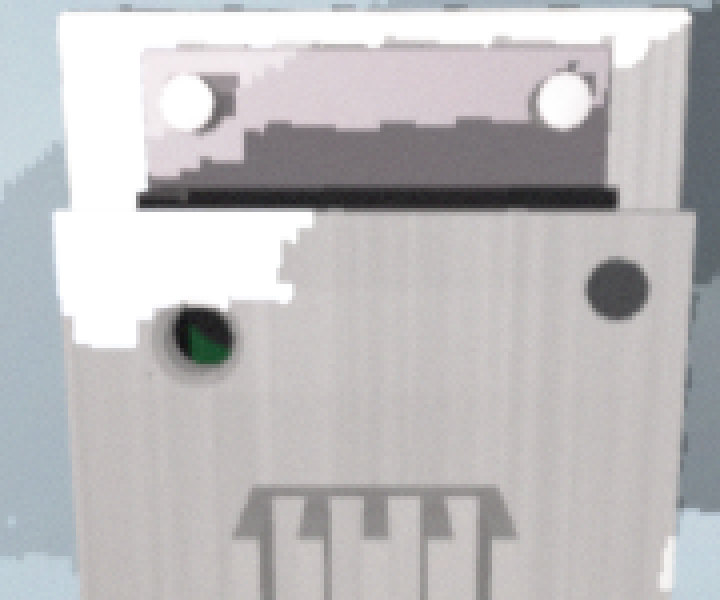

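```bash
python3 - <<'E'
from h import *
s=ld("s3.npy")
P=wplane(s,[(236.75,115.5),(330.75,115)],.048)*1000
v=P[1]-P[0]; yaw=np.rad2deg(np.arctan2(v[1],v[0]))-90
print(P,np.hypot(*v[:2]),yaw)
a=np.deg2rad(yaw); c=P.mean(0)[:2]+80*np.array([np.cos(a),np.sin(a)]); print("centre raw",c)
h=wplane(s,[(239.5,174.8)],s["tcp_pos"][2]-.0213)[0]
print("hole tool",s["ee_rot"].T@(h-s["tcp_pos"])*1000)
Rz=np.array([[np.cos(a),-np.sin(a)],[np.sin(a),np.cos(a)]])
print("dowel small raw",c+Rz@[-48,-24],"hole world raw",h*1000)
E
```

```text
[[416.12008171 113.00549738  48.        ]
 [407.4644721  180.05557744  48.        ]] 67.60645541343402 7.3557300004247
centre raw [491.1339074  156.77288432]
hole tool [ 49.32709668 -23.02665969  21.14649257]
dowel small raw [446.60163317 126.82498702] hole world raw [448.625951   126.85162195 114.76588104]
```

```bash
python3 - <<'E'
from h import *
p=np.array([.4465,.1267,.116])-Tm(7.2)@np.array([.0497,-.0229,0]); print(p); go(p,7.2)
E
```

```text
[0.49293797 0.15564849 0.116     ]
5.68 shift [0.0039 0.0006 0.0653] turn [ 0.00025  0.00045 -0.00078] F [-0.2  0.7 -2.1] M [ 0.03  0.02 -0.03]
```

```bash
python3 -m creep '[[0,0.004,0.0006,0.03,0,0,-0.0008],[0,0.004,0.0006,0.065,0,0,-0.0008],[0,0.004,0.0006,0.065,0,0,-0.0008],[0,0.004,0.0006,0.065,0,0,-0.0008]]'
python3 - <<'E'
from h import *
go([.4929,.1556,.116],7.2)
s=r.sense(); im=r.capture("wrist"); cv2.imwrite("pics/w4.png",im); np.save("s4.npy",s,allow_pickle=True)
sc=r.capture("scene"); cv2.imwrite("pics/sc4.png",sc)
a=cv2.resize(im[145:205,210:280],None,fx=6,fy=6,interpolation=3)
b=cv2.resize(sc[160:240,285:375],(360,320),interpolation=3)
cv2.imwrite("pics/z4.png",np.hstack([a,np.pad(b,((0,40),(0,0),(0,0)))]))
E
```

```text
time_s: 6.02
tcp_pos: [0.4926, 0.1554, 0.1154]
ee_rot: [[-0.992, -0.125, -0.0], [-0.125, 0.992, -0.0], [0.0, -0.0, -1.0]]
wrist_force: [0.1, -0.3, -1.8]
gripper_width: 0.392
6.02 shift [-0.0012  0.0007 -0.0022] turn [-5.e-05 -9.e-05  5.e-05] F [ 0.1 -0.3 -1.8] M [-0.01 -0.06 -0.04]
```

View pics/z4.png

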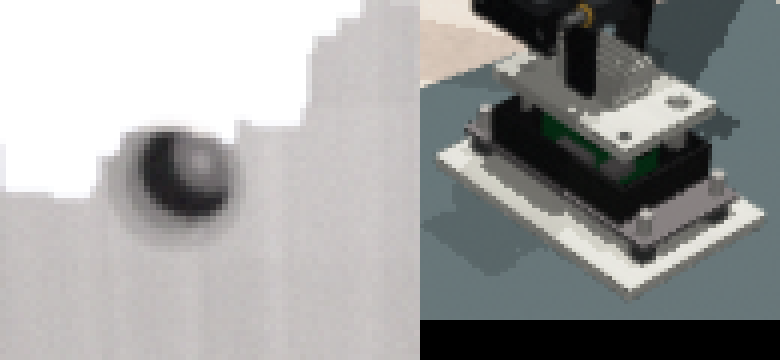

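```bash
python3 -m creep '[[0,-0.0012,0.0007,0.01,0,0,0],[0,-0.0012,0.0007,0.02,0,0,0],[0,-0.0012,0.0007,0.03,0,0,0],[0,-0.0012,0.0007,0.04,0,0,0],[0,-0.0012,0.0007,0.04,0,0,0]]'
python3 - <<'E'
from h import *
go([.4929,.1556,.0985],7.2)
s=r.sense(); im=r.capture("wrist"); np.save("s5.npy",s,allow_pickle=True)
sc=r.capture("scene"); cv2.imwrite("pics/sc5.png",sc)
a=cv2.resize(im[145:205,210:280],None,fx=6,fy=6,interpolation=3)
b=cv2.resize(sc[160:240,285:375],(360,320),interpolation=3)
cv2.imwrite("pics/z5.png",np.hstack([a,np.pad(b,((0,40),(0,0),(0,0)))]))
E
```

```text
time_s: 6.53
tcp_pos: [0.4931, 0.1558, 0.1035]
ee_rot: [[-0.992, -0.126, 0.0], [-0.126, 0.992, 0.0], [-0.0, 0.0, -1.0]]
wrist_force: [0.3, -0.1, -1.8]
gripper_width: 0.389
6.53 shift [ 0.0007 -0.0006  0.0167] turn [6.0e-05 1.3e-04 6.0e-05] F [ 0.3 -0.1 -1.8] M [ 0.01  0.02 -0.02]
```

View pics/z5.png

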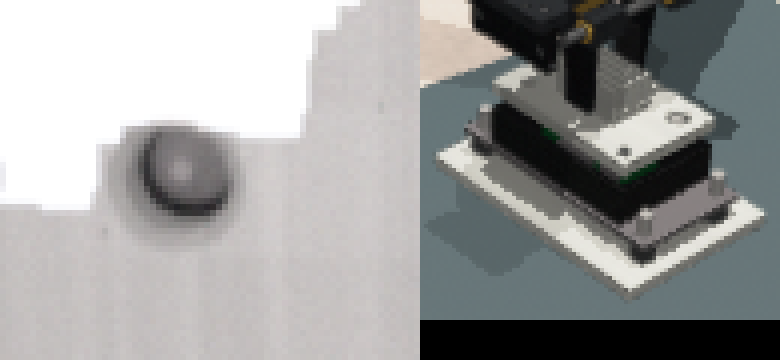

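```bash
python3 -m creep '[[0,0.0007,-0.0006,0.007,0,0,0],[0,0.0007,-0.0006,0.014,0,0,0],[0,0.0007,-0.0006,0.02,0,0,0],[0,0.0007,-0.0006,0.02,0,0,0]]'
python3 - <<'E'
from h import *
go([.4929,.1556,.0985],7.2)
s=r.sense(); im=r.capture("wrist"); np.save("s6.npy",s,allow_pickle=True)
sc=r.capture("scene"); cv2.imwrite("pics/sc6.png",sc)
a=cv2.resize(im[145:205,210:280],None,fx=6,fy=6,interpolation=3)
b=cv2.resize(sc[160:240,285:375],(360,320),interpolation=3)
cv2.imwrite("pics/z6.png",np.hstack([a,np.pad(b,((0,40),(0,0),(0,0)))]))
E
```

```text
time_s: 6.97
tcp_pos: [0.493, 0.1557, 0.0976]
ee_rot: [[-0.992, -0.126, 0.001], [-0.126, 0.992, 0.0], [-0.001, 0.0, -1.0]]
wrist_force: [-0.6, -0.1, -2.8]
gripper_width: 0.388
6.97 shift [ 0.0004 -0.0002 -0.0031] turn [7.0e-05 2.1e-04 1.2e-04] F [-0.6 -0.1 -2.8] M [0.1  0.25 0.1 ]
```

View pics/z6.png

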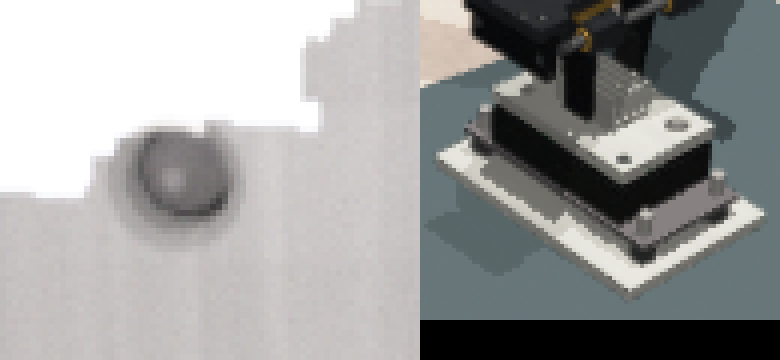

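```bash
python3 -m creep '[[0,0,0,0.006,0,0,0],[0,0,0,0.012,0,0,0],[0,0,0,0.018,0,0,0],[0,0,0,0.022,0,0,0],[0,0,0,0.022,0,0,0]]'
python3 - <<'E'
from h import *
go([.4929,.1556,.0813],7.2)
E
```

```text
time_s: 7.48
tcp_pos: [0.493, 0.1557, 0.0913]
ee_rot: [[-0.992, -0.126, 0.0], [-0.126, 0.992, -0.0], [-0.0, -0.0, -1.0]]
wrist_force: [-1.7, 0.0, -1.3]
gripper_width: 0.39
7.48 shift [ 0.0003 -0.0002  0.0333] turn [-2.0e-05  1.2e-04  1.8e-04] F [-1.7  0.  -1.3] M [-0.02  0.52  0.02]
```

```bash
python3 -m creep '[[0,0.001,0,0.005,0,0,0],[0,0.001,0,0.01,0,0,0],[0,0.001,0,0.015,0,0,0],[0,0.001,0,0.02,0,0,0],[0,0.001,0,0.02,0,0,0]]'
python3 - <<'E'
from h import *
go([.4929,.1556,.0813],7.2)
E
```

```text
time_s: 7.9
tcp_pos: [0.493, 0.1557, 0.0862]
ee_rot: [[-0.992, -0.126, 0.001], [-0.126, 0.992, -0.0], [-0.001, -0.0, -1.0]]
wrist_force: [-5.1, -0.4, 8.1]
gripper_width: 0.388
7.9 shift [ 0.0004 -0.0003  0.0164] turn [-5.0e-05  4.0e-04  3.3e-04] F [-5.1 -0.4  8.1] M [-0.11  1.22 -0.06]
```

```bash
python3 -m creep '[[0,0.003,0,0.004,0,0,0],[0,0.003,0,0.008,0,0,0],[0,0.003,0,0.012,0,0,0],[0,0.003,0,0.014,0,0,0],[0,0.003,0,0.014,0,0,0]]'
python3 - <<'E'
from h import *
go([.4925,.1556,.0813],7.2)
E
```

```text
time_s: 8.32
tcp_pos: [0.493, 0.1557, 0.0836]
ee_rot: [[-0.992, -0.127, 0.003], [-0.127, 0.992, 0.0], [-0.003, -0.0, -1.0]]
wrist_force: [-2.8, -0.8, 9.7]
gripper_width: 0.395
8.32 shift [ 0.0016 -0.0002  0.0076] turn [-4.00e-05  1.06e-03  5.10e-04] F [-2.8 -0.8  9.7] M [-0.35  1.13 -0.02]
```

```bash
python3 -m creep '[[0,0.003,0,0.01,0,0.001,0],[0,0.003,0,0.015,0,0.001,0],[0,0.003,0,0.02,0,0.001,0],[0,0.003,0,0.02,0,0.001,0],[0,0.003,0,0.02,0,0.001,0]]'
python3 - <<'E'
from h import *
go([.4925,.1556,.0813],7.2)
s=r.sense(); im=r.capture("wrist");cv2.imwrite("pics/w7.png",im)
sc=r.capture("scene"); cv2.imwrite("pics/sc7.png",sc)
a=cv2.resize(im[0:260,180:380],None,fx=1.8,fy=1.8,interpolation=3)
b=cv2.resize(sc[160:240,285:375],(432,384),interpolation=3)
cv2.imwrite("pics/z7.png",np.hstack([a,np.pad(b,((0,468-384),(0,0),(0,0)))]))
E
```

```text
time_s: 8.73
tcp_pos: [0.493, 0.1557, 0.0811]
ee_rot: [[-0.992, -0.128, 0.003], [-0.128, 0.992, 0.0], [-0.003, -0.0, -1.0]]
wrist_force: [-8.4, -0.9, 22.5]
gripper_width: 0.391
8.73 shift [ 0.0017 -0.0001 -0.0006] turn [-9.0e-05  9.2e-04  7.9e-04] F [-8.4 -0.9 22.5] M [-0.44  2.44 -0.13]
```

View pics/z7.png

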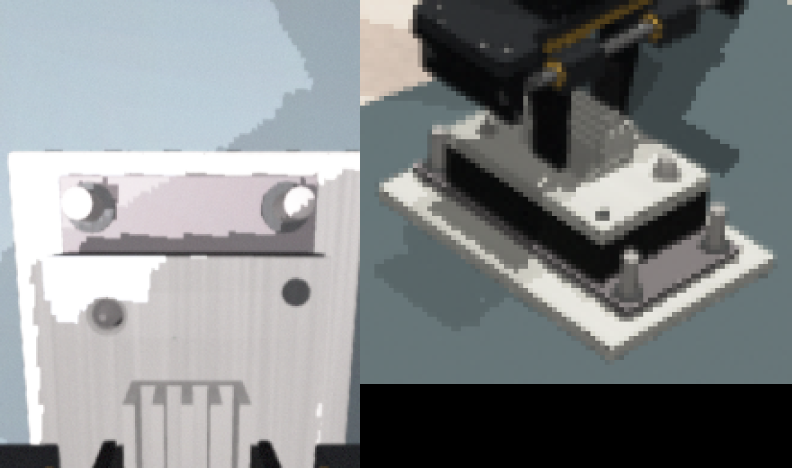

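```bash
python3 -m creep '[[0,0.004,0,0.017,0,0.003,0],[0,0.004,0,0.017,0,0.003,0],[0,0.004,0,0.017,0,0.003,0],[0,0.004,0,0.017,0,0.003,0],[0,0.004,0,0.017,0,0.003,0]]'
python3 - <<'E'
from h import *
go([.4925,.1556,.0813],7.2)
E
```

```text
time_s: 9.25
tcp_pos: [0.4931, 0.1557, 0.081]
ee_rot: [[-0.992, -0.129, -0.002], [-0.129, 0.992, -0.001], [0.003, -0.0, -1.0]]
wrist_force: [-10.4, -2.0, 30.5]
gripper_width: 0.393
9.25 shift [ 0.0021 -0.0002 -0.001 ] turn [-0.00013 -0.0008   0.00133] F [-10.4  -2.   30.5] M [-0.72  3.11 -0.17]
```

```bash
python3 -m creep '[[0,0.004,0,0.012,0,-0.0006,0],[0,0.004,0,0.012,0,-0.0006,0],[0,0.004,0,0.012,0,-0.0006,0],[0,0.004,0,0.012,0,-0.0006,0],[0,0.004,0,0.012,0,-0.0006,0]]'
python3 - <<'E'
from h import *
for i in range(6):
    im=r.capture("wrist"); s=r.sense(); print(s["tcp_pos"],s["wrist_force"])
cv2.imwrite("pics/w8.png",im); go([.4925,.1556,.0813],7.2)
sc=r.capture("scene"); cv2.imwrite("pics/sc8.png",sc)
tp=r.capture("top"); cv2.imwrite("pics/top8.png",tp)
b=cv2.resize(sc[160:240,285:375],(432,384),interpolation=3)
cv2.imwrite("pics/z8.png",np.hstack([b,cv2.resize(tp[170:270,165:255],(346,384),interpolation=3)]))
E
```

```text
time_s: 9.67
tcp_pos: [0.4931, 0.1557, 0.0811]
ee_rot: [[-0.991, -0.13, 0.003], [-0.13, 0.991, -0.0], [-0.003, -0.0, -1.0]]
wrist_force: [-7.4, -1.9, 22.1]
gripper_width: 0.382
[0.49307357 0.1557184  0.08106087] [-7.4872804  -2.19004669 21.84461937]
[0.49305438 0.15570633 0.08103013] [-7.06603867 -1.96834552 21.3838294 ]
[0.49303895 0.15570202 0.08104247] [-7.0918304  -1.25739621 21.41147944]
[0.49305539 0.15572783 0.08106563] [-7.54550993 -1.5070911  22.13430961]
[0.493078   0.15572446 0.08104976] [-6.96408848 -2.18318546 22.2044292 ]
[0.49308724 0.15574591 0.08107568] [-7.27760607 -1.14897514 21.51770546]
9.97 shift [ 0.002  -0.0002 -0.0008] turn [-0.00013  0.00084  0.00157] F [-7.3 -1.1 21.5] M [-0.61  2.2  -0.2 ]
```

View pics/z8.png

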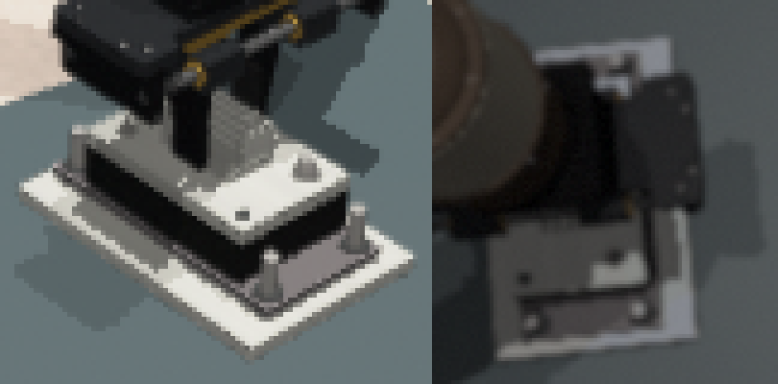

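```bash
python3 -c "
from station import r
print(r.finish_job()); s=r.sense(); print(s['time_s'],s['wrist_force'],s['tcp_pos'])"
```

```text
the job is handed in; nothing more can be done
None
the job is handed in; nothing more can be done
```

The long cover is on the housing, large hole on large dowel, and the arm was still pressing the pair down on the nest's stop when I handed the job in at about 10 s. The hand-in gives no verdict.

- **Cover and dowels:** Before lowering, the wrist camera showed the small dowel's tip centred in the small hole. The last scene picture shows the large dowel standing through the large hole, with no visible gap between cover and rim.
- **On the stop:** The tool went down 10.2 mm after the cover reached the rim, against a nominal 10 mm. Over the last moves the force rose to 30 N with almost no further travel, so I take it to be on the stop. I then eased off to a steady 21–22 N, above the roughly 14 N needed to hold it.
- **Not quite ideal:** A sideways push of about 7 N from the dowels remained and did not go away when I shifted the tool. The gripper also stayed tilted by about 0.2°. Neither affected the fit in the pictures.
- **Other items:** I moved nothing toward the short cover, bin, screwdriver, tape roll or the coloured look-alikes, but I made no separate check of them at the end.

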